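Make up a cab mount at the parts counter and hold it up for the customer

ROBOT

A 6-joint arm with a two-finger parallel gripper is mounted at the origin on the work surface. World frame = base frame: x ahead of the robot, y to its left, z up, the work surface at z = 0. Lengths are in mm, angles in degrees, forces in N, time in s.
With the tool pointing down it reaches from about 350 to 850 mm from the base axis. Payload 8.1 kg.
Tool frame: the origin (TCP) lies midway between the tips of the shut fingers; the grasp point (between the pads) lies grip_depth behind it (grip_depth is the distance from the TCP to the grasp point, in mm); z points along the fingers, y is the line along which they close (so a half turn about z gives the same grasp; the last joint's range is limited). The gripper opens to 85 mm and grips with 20 to 120 N. Pads are 22 mm wide; open, the fingers measure 114 mm over their backs; the gripper's body (76 mm by 85 mm) begins 54 mm behind the grasp point. The pads swing forward as they close: fully open they stand 13 mm farther back than shut.
Start: joints at [-68.262, 7.471, 85.268, -0, 87.261, -4.893], TCP at [268.966, -536.342, 231.292] pointing down, gripper open.
Joint ranges: [-169.43, 169.43], [-51.17, 129.36], [1.28, 143.12], [-76.62, 256.62], [0, 156.53], [-152.29, 152.29]. Speed limits (degrees/s): [136.94, 136.94, 159.86, 180, 180, 180].

INTERFACE

Orientations are given as [roll, pitch, yaw] about the fixed x, y, z axes, in that order (R = Rz(yaw) Ry(pitch) Rx(roll)).
In Python, from bench import sense, snapshot, hand_in, grip_depth gives the robot as it stands. The module is installed in compiled form; this text tells all that it offers.
- The arm moves only by the tool apply_moves, never from a script. Its argument "series" is text: rows parted by semicolons, each of 5 numbers parted by spaces: the shift along the tool's x, y, z each as a share of 0.3 m, from -1 to 1, then the turn about the tool's z as a share of 2 rad, from -1 to 1, then the gripper's target within -1 to 1 (shut at 1, half-way at 0, fully open at -1). In form: tx ty tz twist gripper; .... A call has 1 to 5 rows; each row shifts and turns the commanded pose from where the row before left it, along the tool's axes as they then stand; what a row does not reach is not made up. A row lasts 1/12 s, in which the tool goes at most 41.7 mm and 7.16 degrees, less where a joint would pass 70% of its speed; a pose out of reach is approached as far as the arm can. A call with a number of a shift or a turn outside -1 to 1 is refused whole. A call with a gripper value outside its range is refused whole. The fingers move at their own pace and stop on an object; "squeeze" is the grip in N (left out, the last holds). Time passes only in rows, so rows that do not move let the fingers close. It gives the time, the measured TCP pose, the force, the opening and the grip force at its end, in the units of the state.
- sense(): the state, without advancing time (a new reading comes with each control period).
- snapshot(name): name is "scene" or "top" or "wrist"; returns a dict with "frame" (400x640x3 uint8, blue, green, red), "depth" (400x640 float32, mm along the optical axis (not along the pixel's ray), 0 where there is no reading), "intrinsics" (3x3 intrinsics, pixels), "dist" ([k1, k2, p1, p2, k3] as OpenCV has them; the pictures are not rectified), "extrinsics" (4x4, takes a point from camera to world coordinates); the wrist camera has in their place "tool_from_camera" (4x4, takes a point from camera to tool coordinates, whose origin is the TCP and whose axes are the flange's). Camera axes: x right, y down, z forward; pixel columns grow to the right and rows downward; lengths in mm; the calibration is good to about 2 mm. A picture is of the moment at which its call begins: read the wrist's pose just before it.
- hand_in(): hands the job in; it is judged then, once.
The state is a dict: "time": time; "joint_pos": joint angles; "qd": joint speeds; "joint_efforts": joint torques, N m; "tool_pos": TCP position; "tcp_rot": TCP orientation; "ft_force": force on the tool from outside, world axes, zero at the start; "wrist_torque": the same for the moment, N m; "finger_gap": finger opening in mm; "grip_force": force on a finger pad.
Only numpy, scipy, OpenCV 4.12 (cv2) and the standard library are available. Lean on these libraries where they do the work, as an engineer would, in place of code of your own. Each camera call takes 0.05 s, during which the arm holds its last target. There are 200 camera calls.

TASK

Make up the lorry cab mount that stands on the counter mat: slip the thick rubber cushion over its stud down onto the flange, then the thin rubber cushion, then the flat steel washer on top, each lying flat and let go before the next. Then pick the whole mount up and hold it still and level above the mat, about 12 cm up, for the customer to take: finish while still holding it there. Keep the mount upright throughout and leave the other goods on the counter where they are.

Things in the scene. Friction and masses are not known exactly. Their poses are not given: they have to be found in the camera images.
- mat: Flat black ribbed rubber mat fixed to the counter, 200 x 180 mm, 3 mm thick (its top is 3 mm above the counter). Origin: centre of its underside; z up. The mount stands on it.
- mount: Bare cab mount, loose on the mat, about 0.4 kg: square steel flange 84 x 84 x 6 mm with a round steel stud of 14 mm diameter standing up from its centre. Origin: centre of the flange's underside; z up along the stud. Flange top at 6 mm; the stud ends at 69 mm, its last 8 mm tapering to 8 mm diameter. With all three discs on, 30 mm of stud (22 mm of it full diameter) stand free above the washer.
- stud_top (a point): Top end of the mount's stud, on its axis, 69 mm above the flange's underside.
- load_cushion: The thick cushion: flat black hard rubber disc, 60 mm across, 18 mm thick, with a plain 20 mm hole, about 60 g. Does not give when gripped. Origin: centre of its underside; z up. Lies flat on the counter in one of four places that it shares by lot with the other discs and the bearing. When seated its underside is 6 mm above the flange's underside.
- rebound_cushion: The thin cushion: flat black hard rubber disc, 52 mm across, 10 mm thick, with a plain 20 mm hole, about 30 g. Origin: centre of its underside; z up. Lies flat on the counter. When seated its underside is 24 mm above the flange's underside.
- washer: Flat bright steel washer, 56 mm across, 5 mm thick, with an 18 mm hole, about 80 g. Origin: centre of its underside; z up. Lies flat on the counter. When seated its underside is 34 mm above the flange's underside.
- bearing: Not part of the mount, leave alone: steel bearing, 62 mm across, 19 mm high, 25 mm hole, lying flat among the discs. Origin: centre of its underside.
- carton: Leave alone: small bulb carton, 60 x 60 x 50 mm. Origin: centre of its underside.
- brake_pad: Leave alone: dark brake pad lying flat, 142 x 55 mm (long along its x), 17 mm high. Origin: centre of its underside.
- oil_filter: Leave alone: white spin-on oil filter standing up, 69 mm across, 77 mm high, threaded end up. Origin: centre of its underside.
- spanner: Leave alone: steel spanner lying flat, 160 mm long (along its x). Origin: centre of its underside.
- note_box: Leave alone: blue box of note paper, 95 x 95 x 60 mm. Origin: centre of its underside.
- cap: Leave alone: black plastic hub cap lying flat, 72 mm across, 22 mm high. Origin: centre of its underside.
Mind the look-alikes: they are no part of the job. Leave any orange or yellow look-alike of the mount alone.

How it is judged:
By the outcome, as a careful person would: the job done as asked, in the order asked, and still so for the second after the job is handed in, while the arm keeps its last pose, push and grip.
It also fails if it takes over 72 s, if anything falls off the work surface, if the arm or the gripper's body presses on something with over 40 N, if the wrist force passes 120 N, or if a joint passes its speed limit or range.

## Working session

There is one attempt and no reset: what is moved stays moved. The work goes in short steps, Python scripts to look and compute and a tool call to move; the robot and the scene stay as the last step left them, time stands still between calls to the robot, and variables do not carry over. Pictures are saved under pics/ and viewed, at most 10 in all, crops included, and the job is handed in when it is done.

Besides the shell and the picture viewer there is one more tool, called after "Request:" by a JSON object that holds its "op" and its "data", one argument or row to a line. apply_moves: Moves the arm, as the interface text tells. Its arguments: {"type":"object","properties":{"series":{"type":"string"},"squeeze":{"type":"number"}},"required":["series"]}

```bash
mkdir -p pics; cat > h.py <<'E'
import numpy as np, cv2
from scipy.spatial.transform import Rotation as R
from bench import sense, snapshot, hand_in, grip_depth
def pose():
    s=sense(); T=np.eye(4); T[:3,:3]=R.from_euler('xyz',s['tcp_rot'],degrees=True).as_matrix(); T[:3,3]=s['tool_pos']; return T
def snap(n):
    T=pose(); d=snapshot(n); d['T']=d['extrinsics'] if 'extrinsics' in d else T@d['tool_from_camera']; return d
def cloud(d):
    h,w=d['depth'].shape; u,v=np.meshgrid(np.arange(w),np.arange(h))
    n=cv2.undistortPoints(np.stack([u,v],-1).reshape(-1,1,2).astype(np.float32),d['intrinsics'],d['dist']).reshape(h,w,2)
    z=d['depth']; P=np.dstack([n[...,0]*z,n[...,1]*z,z])@d['T'][:3,:3].T+d['T'][:3,3]; P[z==0]=np.nan; return P
E
python3 - <<'E'
from h import *
print(sense(),grip_depth)
for n in('top','scene'):
    d=snap(n); cv2.imwrite(f'pics/{n}0.png',d['frame']); np.savez(f'{n}0.npz',P=cloud(d),f=d['frame'],T=d['T'],K=d['intrinsics'],dist=d['dist'])
    print(n,d['T'].round(2).tolist(),d['intrinsics'].tolist())
E
```

```text
{'time': 0.0, 'joint_pos': array([-6.82606241e+01,  7.51400449e+00,  8.53305749e+01,  1.92650299e-04,
        8.72606219e+01, -4.89372182e+00]), 'qd': array([ 0.05535628, -0.01207315,  0.04700927, -0.01111539, -0.01562623,
       -0.0179162 ]), 'joint_efforts': array([-2.73821410e-03, -5.69399822e+01, -5.00557530e+01, -8.07604338e-04,
        1.48980855e-02, -3.53140672e-05]), 'tool_pos': array([ 268.77521229, -535.81574049,  230.24351144]), 'tcp_rot': array([-1.79895199e+02, -9.16619500e-03,  2.66330799e+01]), 'ft_force': array([-0.02352944, -0.16675199, -0.37889627]), 'wrist_torque': array([-0.02202728, -0.02066828, -0.02924807]), 'grip_force': 0.0, 'finger_gap': 85.32215227501922} 18.700000000000003
top [[-0.01, -0.99, 0.13, 399.86], [-1.0, 0.01, -0.02, 0.41], [0.01, -0.14, -0.99, 1190.69], [0.0, 0.0, 0.0, 1.0]] [[415.69118772289335, 0.0, 329.09977982169755], [0.0, 415.69118772289335, 205.13576060706617], [0.0, 0.0, 1.0]]
scene [[0.72, 0.46, -0.52, 1326.59], [0.7, -0.5, 0.52, -795.68], [-0.02, -0.73, -0.68, 1103.52], [0.0, 0.0, 0.0, 1.0]] [[508.67084923249075, 0.0, 321.69410058600295], [0.0, 508.67084923249075, 193.00689003541052], [0.0, 0.0, 1.0]]
```

View pics/top0.png

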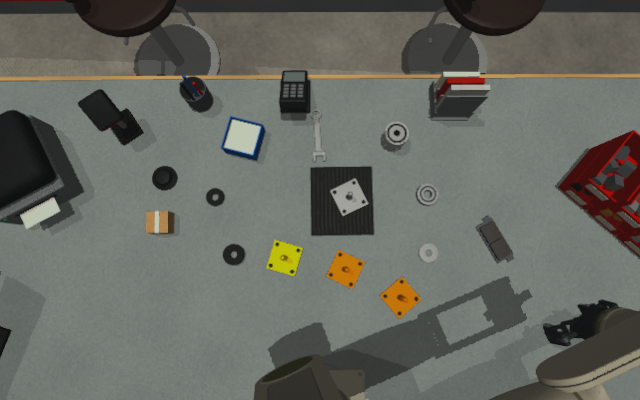

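View pics/scene0.png

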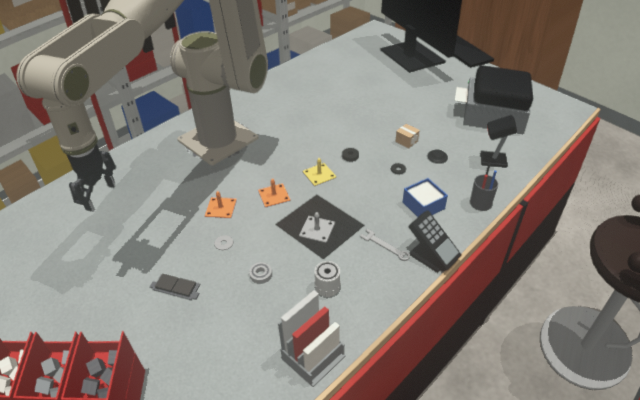

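The top picture shows these candidates:
- **Discs:** the black ring at (234,254) is larger, so probably the load cushion. The smaller one at (215,197) is probably the rebound cushion. The black disc at (165,178) is the cap.
- **Steel rings:** the flat one at (428,253) is the washer and the tall one at (427,194) is the bearing.
- **Mounts:** the grey one on the mat at (349,196) is ours. The look-alikes are yellow (284,258) and orange (345,269) and (401,298).

Next I'll measure their sizes and heights.

```bash
python3 - <<'E'
from h import *
z=np.load('top0.npz'); P=z['P'];f=z['f'];T=z['T']
g=cv2.cvtColor(f,cv2.COLOR_BGR2GRAY)
def ray(u,v,h):
    n=cv2.undistortPoints(np.array([[[u,v]]],np.float32),z['K'],z['dist'])[0,0]
    d=T[:3,:3]@np.array([*n,1]); return T[:3,3]+d*(h-T[2,3])/d[2]
for nm,u,v,h,bl in(('load',234,254,18,1),('reb',215,197,10,1),('cap',165,178,22,1),('washer',428,253,5,0),('bearing',427,194,19,0)):
    w=g[v-18:v+19,u-18:u+19].astype(int); q=P[v-18:v+19,u-18:u+19]
    bg=np.median(w); m=(w<75) if bl else (w>bg+18)
    n,l,st,c=cv2.connectedComponentsWithStats(m.astype(np.uint8)); i=1+st[1:,4].argmax()
    x,y,ww,hh,a=st[i]; cu,cv_=x+ww/2-.5+u-18,y+hh/2-.5+v-18
    r=ray(cu,cv_,h); e=ray(cu+ww/2,cv_,h)-ray(cu-ww/2,cv_,h)
    print(nm,(cu,cv_),ww,hh,r.round(1),'diam',np.linalg.norm(e).round(1),'z90',np.nanpercentile(q[...,2],[50,90,97]).round(1))
q=P[170:225,322:372].reshape(-1,3); k=q[(q[:,2]>30)&(q[:,2]<90)]
print('stud',k.mean(0).round(1),k.max(0).round(1),len(k), 'ray top',ray(349,196,72))
m=(g[165:236,311:374]>120).astype(np.uint8); n,l,st,c=cv2.connectedComponentsWithStats(m); i=1+st[1:,4].argmax()
ct,_=cv2.findContours((l==i).astype(np.uint8),0,2); rr=cv2.minAreaRect(max(ct,key=len)); b=cv2.boxPoints(rr)+[311,165]
b=np.array([ray(*p,9) for p in b]);print(b.round(1),b.mean(0))
for nm,u,v in(('filter',397,133),('pad',494,240),('carton',160,222),('yellow',284,258),('or1',345,269),('or2',401,298)): print(nm,P[v,u].round(0))
cv2.imwrite('pics/crop.png',cv2.resize(f[165:275,140:450],None,fx=2.5,fy=2.5,interpolation=2))
E
```

```text
load (np.float64(233.5), np.float64(254.0)) 22 21 [424.7 250.9  18. ] diam 61.4 z90 [ 0.4 17.7 19.7]
reb (np.float64(215.0), np.float64(196.5)) 19 18 [589.2 308.4  10. ] diam 54.3 z90 [-0.1  8.5 11.2]
cap (np.float64(164.5), np.float64(177.5)) 26 24 [643.7 450.4  22. ] diam 74.0 z90 [ 1.  18.3 21.7]
washer (np.float64(428.0), np.float64(252.5)) 17 18 [ 422.2 -298.1    5. ] diam 48.6 z90 [0.5 4.8 7.1]
bearing (np.float64(421.0), np.float64(196.0)) 7 13 [ 582.9 -281.7   19. ] diam 20.1 z90 [ 0.9 18.8 21.2]
stud [581.9 -75.3  63. ] [589.6 -69.7  75.2] 29 ray top [576.74222777 -71.86898212  72.        ]
[[ 603.6  -22.     9. ]
 [ 639.3  -94.4    9. ]
 [ 565.2 -129.1    9. ]
 [ 530.1  -57.1    9. ]] [584.56526055 -75.62882597   9.        ]
filter [ 752. -209.   76.]
pad [ 455. -486.   15.]
carton [514. 447.  50.]
yellow [411. 105.  67.]
or1 [380. -58.  69.]
or2 [ 300. -209.   47.]
```

View pics/crop.png

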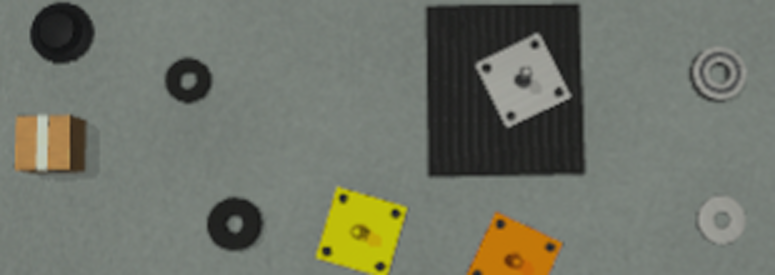

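The crop confirms the choice. The grey mount is on the mat, with the thick cushion lower left, the thin cushion upper left, the washer lower right and the bearing upper right. I'll move over the mount first for a close look.

Request:
{"op": "apply_moves", "data": {
  "series": "0.108 -0.06 -0.015 0 -1;0.108 -0.06 -0.015 0 -1;0.108 -0.06 -0.015 0 -1;0.108 -0.06 -0.015 0 -1;0.108 -0.06 -0.015 0 -1"
}}

```text
time: 0.52
tool_pos: [373.8, -381.6, 253.5]
tcp_rot: [-179.9, 0.0, 26.6]
ft_force: [0.9, -0.5, 0.6]
finger_gap: 85.3
grip_force: 0.0
```

Request:
{"op": "apply_moves", "data": {
  "series": "0.108 -0.06 -0.015 0 -1;0.108 -0.06 -0.015 0 -1;0.108 -0.06 -0.015 0 -1;0.108 -0.06 -0.015 0 -1;0.108 -0.06 -0.015 0 -1"
}}

```text
time: 0.93
tool_pos: [478.4, -228.4, 276.2]
tcp_rot: [-180.0, 0.0, 26.6]
ft_force: [0.4, -0.9, -0.4]
finger_gap: 85.7
grip_force: 0.0
```

Request:
{"op": "apply_moves", "data": {
  "series": "0.108 -0.06 -0.015 0 -1;0.108 -0.06 -0.015 0 -1;0.108 -0.06 -0.015 0 -1;0.108 -0.06 -0.015 0 -1;0 0 0 0 -1"
}}

```text
time: 1.35
tool_pos: [564.1, -102.1, 294.6]
tcp_rot: [-179.9, -0.1, 26.9]
ft_force: [0.4, -1.1, 0.5]
finger_gap: 85.3
grip_force: 0.0
```

```bash
cat >> h.py <<'E'
def go(x,y,zz,n=1):
    T=pose(); d=T[:3,:3].T@(np.array([x,y,zz])-T[:3,3])/300; k=int(np.ceil(np.linalg.norm(d)/.135)); print('total',d.round(4),'rows',k,'each',(d/k).round(4))
E
python3 - <<'E'
from h import *
s=sense();print(s['time'],s['tool_pos'],s['tcp_rot'],s['joint_pos'].round(1))
d=snap('wrist');print(d['tool_from_camera'].round(2).tolist(),d['intrinsics'].round(1).tolist(),d['dist'])
cv2.imwrite('pics/w1.png',d['frame']);np.savez('w1.npz',P=cloud(d),f=d['frame'])
go(424.7,250.9,230)
E
```

```text
1.35 [ 564.09473055 -102.13723308  294.60493243] [-1.79918612e+02 -1.39553578e-01  2.69251208e+01] [-15.5   2.2  84.2   0.2  93.5  47.6]
[[0.0, -0.96, -0.29, 72.43], [1.0, 0.0, 0.0, -0.26], [-0.0, -0.29, 0.96, -141.45], [0.0, 0.0, 0.0, 1.0]] [[357.9, 0.0, 326.5], [0.0, 357.9, 204.1], [0.0, 0.0, 1.0]] [-0.04377555  0.          0.          0.          0.        ]
total [ 0.1258 -1.2648  0.2146] rows 10 each [ 0.0126 -0.1265  0.0215]
```

View pics/w1.png

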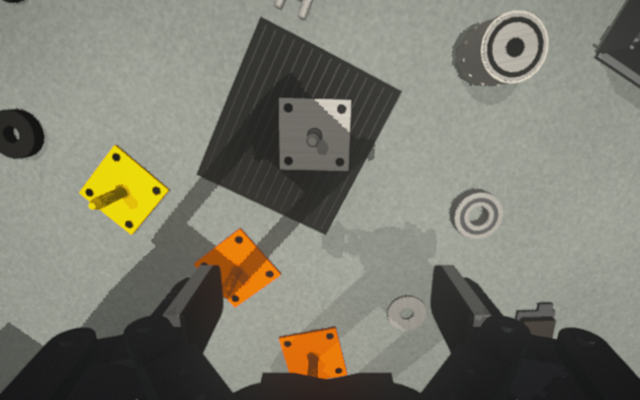

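The wrist view shows the mount's flange centred at (314,134) with the stud top near (313,139). Both fingers are visible at (200,300) and (455,300). I'll measure the stud and go on to the load cushion.

```bash
python3 - <<'E'
from h import *
z=np.load('w1.npz');P=z['P'];q=P[85:185,265:365].reshape(-1,3)
k=q[(q[:,2]>55)&(q[:,2]<85)];print('top',np.median(k,0).round(1),k.min(0).round(1),k.max(0).round(1),len(k))
k=q[(q[:,2]>25)&(q[:,2]<55)];print('mid',np.median(k,0).round(1),len(k))
m=((P[...,2]>6.5)&(P[...,2]<14)).astype(np.uint8);m[:80]=0;m[190:]=0;m[:,:260]=0;m[:,370:]=0
f=P[m>0][:,:2].astype(np.float32);r=cv2.minAreaRect(f);print('flange',r,np.median(P[m>0][:,2]))
E
```

```text
top [585.2 -75.5  67.1] [577.1 -82.6  56. ] [591.  -68.7  72.5] 163
mid [590.3 -74.7  42.6] 26
flange ((583.9256591796875, -75.70533752441406), (84.1971664428711, 83.98107147216797), 25.58399200439453) 7.977368999852047
```

Request:
{"op": "apply_moves", "data": {
  "series": "0.0125 -0.126 0.018 0 -1;0.0125 -0.126 0.018 0 -1;0.0125 -0.126 0.018 0 -1;0.0125 -0.126 0.018 0 -1;0.0125 -0.126 0.018 0 -1"
}}

```text
time: 1.82
tool_pos: [492.2, 69.8, 266.5]
tcp_rot: [-180.0, 0.1, 26.5]
ft_force: [-0.3, 0.2, -0.1]
finger_gap: 85.3
grip_force: 0.0
```

Request:
{"op": "apply_moves", "data": {
  "series": "0.0125 -0.126 0.018 0 -1;0.0125 -0.126 0.018 0 -1;0.0125 -0.126 0.018 0 -1;0.0125 -0.126 0.018 0 -1;0.0125 -0.126 0.018 0 -1"
}}

```text
time: 2.23
tool_pos: [424.6, 247.3, 239.7]
tcp_rot: [180.0, 0.0, 26.6]
ft_force: [0.8, 0.9, -0.1]
finger_gap: 85.1
grip_force: 0.0
```

Request:
{"op": "apply_moves", "data": {
  "series": "0 0 0.1 0 -0.6;0 0 0 0 -0.6;0 0 0 0 -0.6"
}}

```text
time: 2.48
tool_pos: [424.2, 245.6, 208.4]
tcp_rot: [180.0, 0.3, 26.6]
ft_force: [-0.0, -0.0, 0.3]
finger_gap: 68.6
grip_force: 0.0
```

```bash
python3 - <<'E'
from h import *
s=sense();print(s['time'],s['tool_pos'],s['tcp_rot'],s['finger_gap'])
d=snap('wrist');P=cloud(d);np.savez('w2.npz',P=P,f=d['frame'],T=pose())
cv2.imwrite('pics/w2.png',d['frame'])
T=pose();Q=P-s['tool_pos'];near=(np.hypot(Q[...,0],Q[...,1])<60)&(P[...,2]>13)&(P[...,2]<22)
r=cv2.minEnclosingCircle(P[near][:,:2].astype(np.float32));print(near.sum(),r,np.median(P[near],0))
Ql=Q@T[:3,:3]
for sgn in(-1,1):
  m=(np.abs(Ql[...,0])<20)&(Ql[...,1]*sgn>25)&(Ql[...,1]*sgn<60)&(Ql[...,2]<15)&(Ql[...,2]>-60);k=Ql[m];print('finger',sgn,len(k),k[k[:,2]>np.percentile(k[:,2],95)].mean(0) if len(k) else 0,k[:,2].max() if len(k) else 0)
E
```

```text
2.4833 [424.18616597 245.5812901  208.41303957] [179.97233117   0.28131429  26.64547452] 68.59407339221538
2699 ((422.52783203125, 252.51243591308594), 29.976606369018555) [423.91728803 253.00743506  16.8986085 ]
finger -1 6557 [  2.33556    -35.53872418 -10.77667885] -4.5026630695450685
finger 1 6468 [  2.62502252  35.51330927 -10.87390741] -5.603040346854303
```

View pics/w2.png

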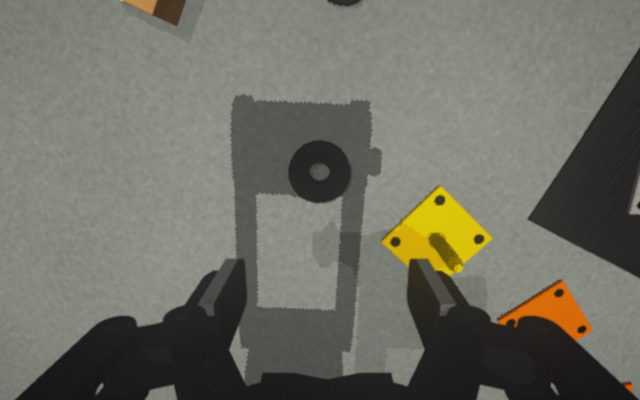

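The load cushion sits at (320,171), measures 60 mm across and is centred at (422.5, 252.5). The yellow look-alike is well clear, so I'll descend.

Request:
{"op": "apply_moves", "data": {
  "series": "0.005 -0.023 0.08 0 -0.6;0 0 0.12 0 -0.6;0 0 0.12 0 -0.6;0 0 0.12 0 -0.6;0 0 0.08 0 -0.6"
}}

```text
time: 2.95
tool_pos: [424.2, 251.8, 52.7]
tcp_rot: [180.0, 0.1, 26.5]
ft_force: [-0.0, 0.2, 0.4]
finger_gap: 68.4
grip_force: 0.0
```

Request:
{"op": "apply_moves", "data": {
  "series": "0 0 0.05 0 -0.6;0 0 0 0 -0.6;0 0 0 0 -0.6"
}}

```text
time: 3.2
tool_pos: [424.8, 252.7, 40.0]
tcp_rot: [180.0, 0.0, 26.5]
ft_force: [0.1, -0.1, 1.0]
finger_gap: 68.4
grip_force: 0.0
```

```bash
python3 - <<'E'
from h import *
s=sense();print(s['time'],s['tool_pos'],s['tcp_rot'],s['finger_gap'],s['ft_force'])
go(422.5,252.5,1)
d=snap('wrist');cv2.imwrite('pics/w3.png',d['frame'])
E
```

```text
3.2 [424.76521032 252.65746772  40.04130655] [1.79988009e+02 2.14605041e-02 2.65046425e+01] 68.37730164918935 [ 0.1127308  -0.14940792  1.03843212]
total [-0.0069 -0.0029  0.1301] rows 1 each [-0.0069 -0.0029  0.1301]
```

View pics/w3.png

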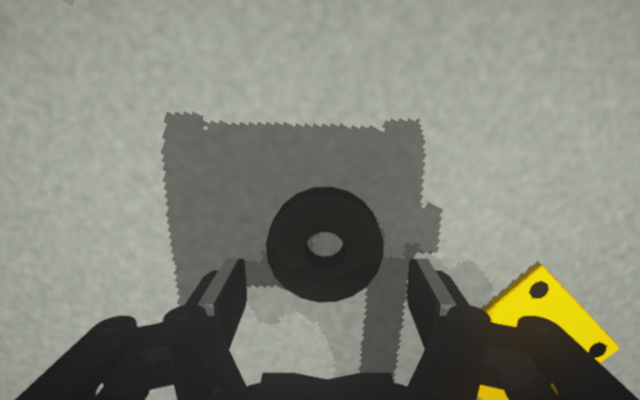

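The cushion is centred between the pads at (325,244). I'll descend and grip.

Request:
{"op": "apply_moves", "data": {
  "series": "-0.006 -0.002 0.06 0 -0.6;0 0 0.04 0 -0.6;0 0 0.027 0 -0.6;0 0 0 0 -0.6;0 0 0 0 -0.6",
  "squeeze": 40
}}

```text
time: 3.67
tool_pos: [421.9, 253.4, 1.3]
tcp_rot: [180.0, 0.0, 26.6]
ft_force: [-0.8, 0.5, 0.7]
finger_gap: 68.2
grip_force: 0.0
```

Request:
{"op": "apply_moves", "data": {
  "series": "0 0 0 0 -0.2;0 0 0 0 -0.2;0 0 0 0 0;0 0 0 0 0;0 0 0 0 0"
}}

```text
time: 4.08
tool_pos: [422.9, 254.0, 2.5]
tcp_rot: [180.0, -0.1, 26.6]
ft_force: [-1.4, -0.0, 6.5]
finger_gap: 57.8
grip_force: 43.3
```

```bash
python3 - <<'E'
from h import *
s=sense();print(s['time'],s['tool_pos'],s['tcp_rot'],s['finger_gap'],s['ft_force'],s['grip_force'])
E
```

```text
4.0833 [422.93030594 254.00918203   2.5033977 ] [ 1.79996396e+02 -1.13989784e-01  2.66348856e+01] 57.832568433213574 [-1.35262075 -0.04853879  6.5165388 ] 43.31470124423504
```

Request:
{"op": "apply_moves", "data": {
  "series": "0 0 -0.04 0 0.2;0 0 -0.1 0 0.2;0 0 -0.12 0 0.2;0 0 -0.12 0 0.2;0 0 -0.12 0 0.2"
}}

```text
time: 4.5
tool_pos: [421.4, 253.4, 153.6]
tcp_rot: [-180.0, 0.0, 26.6]
ft_force: [0.1, -0.0, -0.5]
finger_gap: 58.1
grip_force: 43.1
```

```bash
cat >> h.py <<'E'
def held(r,png):
    s=sense();T=pose();d=snap('wrist');P=cloud(d);cv2.imwrite(png,d['frame'])
    print(s['time'],s['tool_pos'].round(1),s['tcp_rot'].round(2),s['finger_gap'],s['ft_force'].round(1),s['grip_force'])
    Q=(P-T[:3,3])@T[:3,:3]; m=(np.abs(Q[...,0])<40)&(np.abs(Q[...,1])<r-4)&(Q[...,2]>-35)&(Q[...,2]<12)
    k=Q[m];zt=np.median(k[:,2]);A=np.c_[k[:,:2],np.ones(len(k))];c=np.linalg.lstsq(A,k[:,2],rcond=None)[0]
    k=k[np.abs(k[:,2]-zt)<2.5];print('n',len(k),'top z',zt,'slope',c[:2].round(3),'x',k[:,0].min(),k[:,0].max(),'y',k[:,1].min(),k[:,1].max())
    # rim fit: fixed radius on far edge
    far=[k[np.abs(k[:,1]-y)<1][:,0].max() for y in range(-20,21,4)];print('centre x by far rim',np.median([f-np.sqrt(r*r-y*y) for f,y in zip(far,range(-20,21,4))]))
    return Q,d
E
python3 - <<'E'
from h import *
held(30,'pics/w4.png'); go(584.3,-75.6,155)
E
```

```text
4.5 [421.4 253.4 153.6] [-180.      0.     26.64] 58.05963583349428 [ 0.1 -0.  -0.5] 43.12457559630275
n 13059 top z -14.176415300809762 slope [ 0.035 -0.001] x -29.862184378857336 29.712904675407625 y -25.999984132445828 25.991218299199097
centre x by far rim -0.21103952169675821
total [-0.0218  1.2233  0.0242] rows 10 each [-0.0022  0.1223  0.0024]
```

View pics/w4.png

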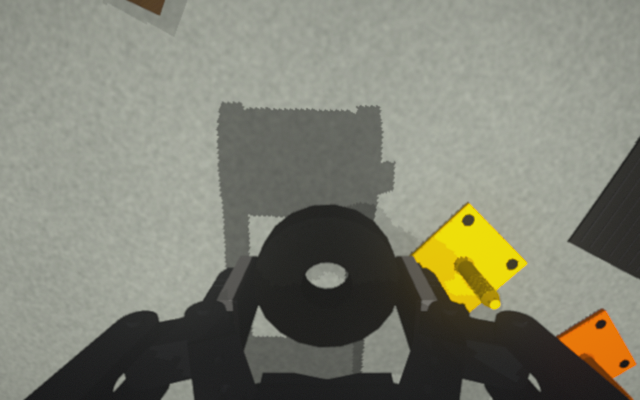

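The cushion is held level and centred, with its hole at (327,275). I'll carry it to the mount.

Request:
{"op": "apply_moves", "data": {
  "series": "-0.002 0.06 0 0 0.2;-0.002 0.125 0 0 0.2;-0.002 0.125 0 0 0.2;-0.002 0.125 0 0 0.2;-0.002 0.125 0 0 0.2"
}}

```text
time: 4.97
tool_pos: [495.1, 100.6, 152.2]
tcp_rot: [180.0, -0.1, 26.7]
ft_force: [1.4, 0.4, -0.1]
finger_gap: 57.5
grip_force: 43.1
```

Request:
{"op": "apply_moves", "data": {
  "series": "-0.002 0.125 0 0 0.2;-0.002 0.125 0 0 0.2;-0.002 0.125 0 0 0.2;-0.002 0.125 0 0 0.2;-0.002 0.125 0 0 0.2"
}}

```text
time: 5.38
tool_pos: [576.5, -68.8, 152.0]
tcp_rot: [180.0, -0.0, 26.6]
ft_force: [1.3, 1.1, -0.7]
finger_gap: 57.7
grip_force: 43.1
```

Request:
{"op": "apply_moves", "data": {
  "series": "-0.002 0.038 0 0 0.2;0 0 0.1 0 0.2;0 0 0.08 0 0.2;0 0 0 0 0.2;0 0 0 0 0.2"
}}

```text
time: 5.8
tool_pos: [578.8, -76.8, 96.0]
tcp_rot: [-179.8, 0.2, 26.6]
ft_force: [0.2, -0.8, -0.5]
finger_gap: 57.5
grip_force: 43.2
```

```bash
python3 - <<'E'
from h import *
Q,d=held(30,'pics/w5.png'); go(584.3,-75.6,90)
z=Q
m=(z[...,2]>70)&(z[...,2]<100)
P=cloud(d) if 0 else None
k=Q[(Q[...,2]>5)&(Q[...,2]<30)&(np.hypot(Q[...,0],Q[...,1])<15)];print('stud thru hole',len(k),k.mean(0) if len(k) else '')
E
```

```text
5.8 [578.8 -76.8  96. ] [-179.85    0.18   26.64] 57.49719489860808 [ 0.2 -0.8 -0.5] 43.19052591919899
n 13046 top z -14.101020735495895 slope [ 0.035 -0.001] x -30.12349033758718 29.682360378558712 y -25.99801435544222 25.987967214568467
centre x by far rim -0.09677508693083325
total [0.0139 0.0018 0.0264] rows 1 each [0.0139 0.0018 0.0264]
stud thru hole 0
```

View pics/w5.png

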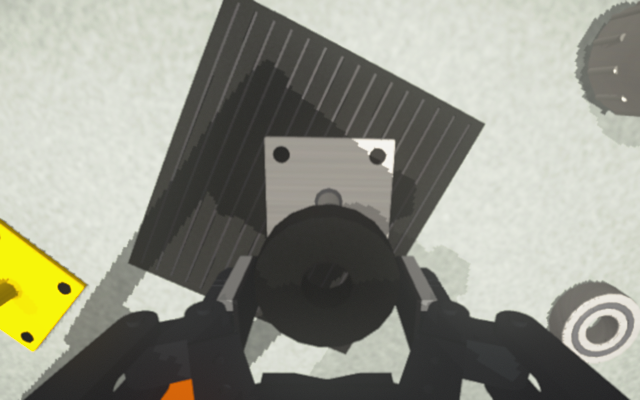

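The stud top shows at (328,200), behind the disc. I'll get its offset from the disc hole in the tool frame.

```bash
python3 - <<'E'
from h import *
d=snap('wrist');P=cloud(d);T=pose();C=d['tool_from_camera'];np.savez('w5.npz',P=P,T=T)
Q=(P-T[:3,3])@T[:3,:3]
def ray(u,v,z):
    n=cv2.undistortPoints(np.array([[[u,v]]],np.float32),d['intrinsics'],d['dist'])[0,0];r=C[:3,:3]@np.array([*n,1]);return C[:3,3]+r*(z-C[2,3])/r[2]
zt=T[2,3]-72
print('stud top ray',ray(328,199,zt))
m=np.zeros(P.shape[:2],bool);m[130:215,255:400]=1
f=Q[m&(P[...,2]>6)&(P[...,2]<12)];print('flange z',np.median(f[:,2]),T[2,3]-9,'y',np.percentile(f[:,1],[.5,99.5]),'x far',np.percentile(f[:,0],99.5), 'centre x',np.percentile(f[:,0],99.5)-42)
print('corner rays',ray(265,138,T[2,3]-9),ray(394,138,T[2,3]-9))
E
```

```text
stud top ray [24.44228404  0.788482   27.08612862]
flange z 91.19663990937602 90.08612862413177 y [-41.57259818  41.30710951] x far 44.88825526968445 centre x 2.88825526968445
corner rays [ 47.16727681 -39.32451318  90.08612862] [47.25212217 43.45835755 90.08612862]
```

Request:
{"op": "apply_moves", "data": {
  "series": "0.013 0.002 0 0 0.2;0 0 0.04 0 0.2;0 0 0.03 0 0.2;0 0 0.03 0 0.2;0 0 0 0 0.2"
}}

```text
time: 6.32
tool_pos: [582.2, -75.7, 64.0]
tcp_rot: [-179.8, 0.2, 26.6]
ft_force: [-0.3, 0.2, -0.5]
finger_gap: 57.6
grip_force: 43.2
```

```bash
python3 - <<'E'
from h import *
Q,d=held(30,'pics/w6.png'); go(584.3,-75.6,14)
f=cv2.resize(d['frame'][200:360,230:430],None,fx=2.5,fy=2.5,interpolation=2);cv2.imwrite('pics/w6c.png',cv2.convertScaleAbs(f,alpha=2,beta=10))
E
```

```text
6.3167 [582.2 -75.7  64. ] [-179.84    0.2    26.64] 57.56143087801648 [-0.3  0.2 -0.5] 43.19504834711552
n 13056 top z -14.070949647096025 slope [ 0.035 -0.001] x -30.337709446643515 29.624972289939045 y -25.998835218661238 25.999874072122456
centre x by far rim -0.33192781960834594
total [0.0058 0.0023 0.1699] rows 2 each [0.0029 0.0011 0.085 ]
```

View pics/w6c.png

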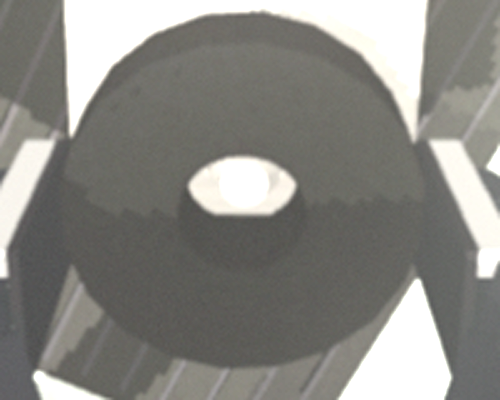

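```bash
cat >> h.py <<'E'
def tray(d,u,v,z):
    C=d['tool_from_camera'];n=cv2.undistortPoints(np.array([[[u,v]]],np.float32),d['intrinsics'],d['dist'])[0,0];r=C[:3,:3]@np.array([*n,1]);return C[:3,3]+r*(z-C[2,3])/r[2]
E
python3 - <<'E'
from h import *
d=snap('wrist')
print(tray(d,327.2,274,64-72),'hole sides',tray(d,230+188/2.5,200+212/2.5,-14.5),tray(d,230+298/2.5,200+212/2.5,-14.5),'hole far/near',tray(d,327,200+155/2.5,-14.5),tray(d,327,200+270/2.5,-14.5))
E
```

```text
[ 2.13895906  0.31724569 -8.        ] hole sides [  0.76831846  -8.46251205 -14.5       ] [  0.77145887   9.05962305 -14.5       ] hole far/near [ 10.76612911   0.20299935 -14.5       ] [ -9.86362012   0.23381385 -14.5       ]
```

The stud end is inside the hole at (327,274), 1.7 mm off along tool x. I'll correct that and lower the cushion.

Request:
{"op": "apply_moves", "data": {
  "series": "0.0055 0 0.02 0 0.2;0 0 0.04 0 0.2;0 0 0.04 0 0.2;0 0 0.035 0 0.2;0 0 0.02 0 0.2"
}}

```text
time: 6.83
tool_pos: [584.2, -75.1, 18.0]
tcp_rot: [-179.9, 0.1, 26.6]
ft_force: [-0.2, -0.1, -0.6]
finger_gap: 57.6
grip_force: 43.2
```

Request:
{"op": "apply_moves", "data": {
  "series": "0 0 0.004 0 0.2;0 0 0 0 0.2;0 0 0 0 0.2"
}}

```text
time: 7.08
tool_pos: [585.9, -75.5, 19.6]
tcp_rot: [180.0, -0.0, 26.6]
ft_force: [-0.8, -0.2, -0.1]
finger_gap: 57.9
grip_force: 43.2
```

Request:
{"op": "apply_moves", "data": {
  "series": "0 0 0.008 0 0.2;0 0 0 0 0.2;0 0 0 0 0.2;0 0 0 0 0.2"
}}

```text
time: 7.42
tool_pos: [585.9, -75.5, 17.4]
tcp_rot: [180.0, -0.0, 26.6]
ft_force: [0.2, 0.4, -1.6]
finger_gap: 57.9
grip_force: 43.2
```

Request:
{"op": "apply_moves", "data": {
  "series": "0 0 0.006 0 0.2;0 0 0 0 0.2;0 0 0 0 0.2;0 0 0 0 0.2"
}}

```text
time: 7.75
tool_pos: [585.7, -75.5, 15.3]
tcp_rot: [-180.0, 0.0, 26.6]
ft_force: [0.6, 0.1, -0.0]
finger_gap: 57.6
grip_force: 43.2
```

Request:
{"op": "apply_moves", "data": {
  "series": "0 0 0.006 0 0.2;0 0 0 0 0.2;0 0 0 0 0.2;0 0 0 0 0.2"
}}

```text
time: 8.08
tool_pos: [585.7, -75.5, 13.4]
tcp_rot: [-180.0, 0.0, 26.6]
ft_force: [0.2, -0.1, -0.2]
finger_gap: 57.5
grip_force: 43.2
```

Request:
{"op": "apply_moves", "data": {
  "series": "0 0 0.004 0 0.2;0 0 0 0 0.2;0 0 0 0 0.2;0 0 0 0 0.2"
}}

```text
time: 8.42
tool_pos: [585.7, -75.5, 12.3]
tcp_rot: [-180.0, 0.0, 26.6]
ft_force: [0.4, -0.1, -0.4]
finger_gap: 57.6
grip_force: 43.2
```

Request:
{"op": "apply_moves", "data": {
  "series": "0 0 0.003 0 0;0 0 0 0 -0.4;0 0 0 0 -0.6;0 0 0 0 -0.6;0 0 0 0 -0.6"
}}

```text
time: 8.83
tool_pos: [585.9, -75.5, 11.5]
tcp_rot: [180.0, -0.0, 26.6]
ft_force: [0.2, 0.4, -0.2]
finger_gap: 68.5
grip_force: 0.0
```

Request:
{"op": "apply_moves", "data": {
  "series": "0 0 -0.05 0 -0.8;0 0 -0.12 0 -0.8;0 0 -0.13 0 -0.8;0 0 -0.13 0 -0.8;0 0 -0.13 0 -0.8"
}}

```text
time: 9.25
tool_pos: [585.3, -75.4, 181.1]
tcp_rot: [-180.0, 0.0, 26.6]
ft_force: [0.6, -0.5, -0.3]
finger_gap: 77.1
grip_force: 0.0
```

```bash
python3 - <<'E'
from h import *
s=sense();print(s['time'],s['tool_pos'],s['finger_gap'])
d=snap('wrist');P=cloud(d);T=pose();Q=P-[585,-75.5,0]
k=P[(np.hypot(Q[...,0],Q[...,1])<38)&(P[...,2]>20)&(P[...,2]<34)].astype(np.float32)
print('disc',cv2.minEnclosingCircle(k[:,:2]),np.median(k[:,2]),len(k),np.linalg.lstsq(np.c_[k[:,:2]-k[:,:2].mean(0),np.ones(len(k))],k[:,2],rcond=None)[0].round(3))
k=P[(np.hypot(Q[...,0],Q[...,1])<80)&(P[...,2]>5)&(P[...,2]<13)].astype(np.float32);print('flange',cv2.minAreaRect(k[:,:2]))
k=P[(np.hypot(Q[...,0],Q[...,1])<15)&(P[...,2]>64)&(P[...,2]<78)];print('stud top',k.mean(0),k.min(0),k.max(0),len(k))
cv2.imwrite('pics/w7.png',d['frame'])
go(589.2,308.4,170)
E
```

```text
9.25 [585.32299581 -75.36187909 181.0973258 ] 77.09662783930669Traceback (most recent call last):
  File "<stdin>", line 5, in <module>
cv2.error: OpenCV(4.12.0) /io/opencv/modules/imgproc/src/shapedescr.cpp:201: error: (-215:Assertion failed) count >= 0 && (depth == CV_32F || depth == CV_32S) in function 'minEnclosingCircle'
```

```bash
cat > chk.py <<'E'
from h import *
def chk(lo,hi,r,c=(585,-75.5)):
    s=sense();print(s['time'],s['tool_pos'],s['finger_gap'])
    d=snap('wrist');P=cloud(d);Q=P-[*c,0];h=np.hypot(Q[...,0],Q[...,1])
    def sel(m): return np.ascontiguousarray(P[m],np.float32)
    k=sel((h<r)&(P[...,2]>lo)&(P[...,2]<hi))
    if len(k)>5: print('disc',cv2.minEnclosingCircle(np.ascontiguousarray(k[:,:2])),np.median(k[:,2]),len(k),'slope',np.linalg.lstsq(np.c_[k[:,:2]-k[:,:2].mean(0),np.ones(len(k))],k[:,2],rcond=None)[0].round(3))
    return P,d,sel,h
E
python3 - <<'E'
from chk import *
P,d,sel,h=chk(20,34,38)
print(np.histogram(P[h<40][:,2],bins=range(-5,80,5)))
k=sel((h<80)&(P[...,2]>5)&(P[...,2]<13));print('flange',cv2.minAreaRect(np.ascontiguousarray(k[:,:2])) if len(k) else 0)
k=sel((h<15)&(P[...,2]>64)&(P[...,2]<78));print('stud top',k.mean(0),k.min(0),k.max(0),len(k))
go(589.2,308.4,170)
E
```

```text
9.3 [589.71411793 -76.27169392 191.3308039 ] 77.06922464354818
disc ((585.3046264648438, -75.4593505859375), 30.142107009887695) 25.8909 2944 slope [-3.0000e-03 -2.0000e-03  2.5858e+01]
(array([   0,    0, 2152,   94,   64,  375, 2555,   15,   17,   23,   26,
         21,   29,   77,   98,   88]), array([-5,  0,  5, 10, 15, 20, 25, 30, 35, 40, 45, 50, 55, 60, 65, 70, 75]))
flange ((585.847412109375, -78.83492279052734), (84.02594757080078, 91.3315200805664), 25.678781509399414)
stud top [585.4342   -74.97308   68.538284] [578.55994 -81.85801  64.00676] [590.99646 -68.46308  72.39778] 214
total [ 0.5709 -1.149   0.0587] rows 10 each [ 0.0571 -0.1149  0.0059]
```

The cushion is seated flat: top at 25.9 mm with no slope. Next is the rebound cushion.

Request:
{"op": "apply_moves", "data": {
  "series": "0.057 -0.115 0 0 -0.45;0.057 -0.115 0 0 -0.45;0.057 -0.115 0 0 -0.45;0.057 -0.115 0 0 -0.45;0.057 -0.115 0 0 -0.45"
}}

```text
time: 9.77
tool_pos: [584.6, 118.7, 179.4]
tcp_rot: [180.0, -0.0, 26.6]
ft_force: [-0.1, 0.2, 0.5]
finger_gap: 61.7
grip_force: 0.0
```

Request:
{"op": "apply_moves", "data": {
  "series": "0.057 -0.115 0 0 -0.45;0.057 -0.115 0 0 -0.45;0.057 -0.115 0 0 -0.45;0.057 -0.115 0 0 -0.45;0.057 -0.115 0 0 -0.45"
}}

```text
time: 10.18
tool_pos: [583.6, 311.6, 179.3]
tcp_rot: [180.0, -0.0, 26.6]
ft_force: [0.7, 0.4, 0.0]
finger_gap: 61.8
grip_force: 0.0
```

Request:
{"op": "apply_moves", "data": {
  "series": "0 0 0 0 -0.45;0 0 0 0 -0.45;0 0 0 0 -0.45;0 0 0 0 -0.45"
}}

```text
time: 10.52
tool_pos: [584.1, 308.5, 179.2]
tcp_rot: [180.0, 0.0, 26.6]
ft_force: [-0.8, -0.4, -1.3]
finger_gap: 61.5
grip_force: 0.0
```

```bash
python3 - <<'E'
from chk import *
P,d,sel,h=chk(5.5,13,45,(589.2,308.4));go(589.2,308.4,50)
E
```

```text
10.5167 [584.11469947 308.51532454 179.19512458] 61.54814990744848
disc ((587.5947265625, 310.25079345703125), 26.0018367767334) 8.854265 2179 slope [-3.000e-03 -3.000e-03  8.822e+00]
total [0.015  0.0069 0.4312] rows 4 each [0.0038 0.0017 0.1078]
```

Request:
{"op": "apply_moves", "data": {
  "series": "0.013 0 0.07 0 -0.45;0 0 0.12 0 -0.45;0 0 0.12 0 -0.45;0 0 0.12 0 -0.45;0 0 0.06 0 -0.45"
}}

```text
time: 10.98
tool_pos: [585.0, 308.5, 27.2]
tcp_rot: [-180.0, 0.4, 26.5]
ft_force: [0.3, -0.2, -1.2]
finger_gap: 62.3
grip_force: 0.0
```

Request:
{"op": "apply_moves", "data": {
  "series": "0 0 0.04 0 -0.45;0 0 0.04 0 -0.45;0 0 0 0 -0.45;0 0 0 0 -0.45;0 0 0 0 -0.45"
}}

```text
time: 11.4
tool_pos: [589.0, 311.8, 10.6]
tcp_rot: [180.0, -0.2, 26.6]
ft_force: [-0.5, 0.2, 0.3]
finger_gap: 62.3
grip_force: 0.0
```

Request:
{"op": "apply_moves", "data": {
  "series": "-0.003 0 0.02 0 -0.45;0 0 0.01 0 -0.45;0 0 0 0 -0.45;0 0 0 0 -0.45;0 0 0 0 -0.45"
}}

```text
time: 11.82
tool_pos: [586.6, 311.0, -0.5]
tcp_rot: [-180.0, -0.0, 26.6]
ft_force: [-0.1, -0.9, 0.5]
finger_gap: 62.2
grip_force: 0.0
```

Request:
{"op": "apply_moves", "data": {
  "series": "0 0 0 0 -0.2;0 0 0 0 -0.1;0 0 0 0 0;0 0 0 0 0;0 0 0 0 0"
}}

```text
time: 12.23
tool_pos: [587.2, 311.2, 0.1]
tcp_rot: [180.0, -0.1, 26.6]
ft_force: [-0.9, 0.8, 5.6]
finger_gap: 49.0
grip_force: 41.9
```

Gripped. I'll lift and check how it is held.

Request:
{"op": "apply_moves", "data": {
  "series": "0 0 -0.04 0 0.2;0 0 -0.1 0 0.2;0 0 -0.12 0 0.2;0 0 -0.12 0 0.2;0 0 -0.12 0 0.2"
}}

```text
time: 12.65
tool_pos: [586.0, 310.7, 151.0]
tcp_rot: [-180.0, 0.1, 26.6]
ft_force: [0.7, 0.1, -0.3]
finger_gap: 48.7
grip_force: 41.5
```

Request:
{"op": "apply_moves", "data": {
  "series": "0 0 0 0 0.2;0 0 0 0 0.2;0 0 0 0 0.2"
}}

```text
time: 12.9
tool_pos: [586.4, 310.8, 149.5]
tcp_rot: [-180.0, 0.0, 26.6]
ft_force: [-0.6, -0.3, -1.7]
finger_gap: 49.5
grip_force: 41.5
```

```bash
python3 - <<'E'
from h import *
held(26,'pics/w8.png'); go(585.3,-75.5,155)
E
```

```text
12.9 [586.4 310.8 149.5] [-180.      0.     26.63] 49.46341568892448 [-0.6 -0.3 -1.7] 41.53738975524902
n 8656 top z -8.495937508641903 slope [ 0.013 -0.003] x -24.66095469027912 26.721976442105614 y -21.995261217588133 21.999384504483018
centre x by far rim 1.03066182177324
total [-0.578   1.1497 -0.0222] rows 10 each [-0.0578  0.115  -0.0022]
```

Request:
{"op": "apply_moves", "data": {
  "series": "-0.058 0.115 0 0 0.2;-0.058 0.115 0 0 0.2;-0.058 0.115 0 0 0.2;-0.058 0.115 0 0 0.2;-0.058 0.115 0 0 0.2"
}}

```text
time: 13.37
tool_pos: [584.2, 116.0, 146.8]
tcp_rot: [-179.9, 0.2, 26.7]
ft_force: [1.1, -0.5, -1.1]
finger_gap: 49.5
grip_force: 41.6
```

Request:
{"op": "apply_moves", "data": {
  "series": "-0.058 0.115 0 0 0.2;-0.058 0.115 0 0 0.2;-0.058 0.115 0 0 0.2;-0.058 0.115 0 0 0.2;-0.058 0.115 0 0 0.2"
}}

```text
time: 13.78
tool_pos: [583.8, -76.9, 147.0]
tcp_rot: [-179.8, 0.2, 26.6]
ft_force: [0.3, 0.2, 0.1]
finger_gap: 49.3
grip_force: 41.6
```

Request:
{"op": "apply_moves", "data": {
  "series": "0 0 0.1 0 0.2;0 0 0.1 0 0.2;0 0 0 0 0.2;0 0 0 0 0.2;0 0 0 0 0.2"
}}

```text
time: 14.2
tool_pos: [585.4, -75.0, 89.4]
tcp_rot: [-179.9, 0.1, 26.7]
ft_force: [0.3, 0.8, 0.2]
finger_gap: 48.9
grip_force: 41.7
```

```bash
cat >> h.py <<'E'
def hole(r,top):  # hole outline at disc top, and stud seen through it
    Q,d=held(r,'pics/tmp.png'); T=pose();zt=T[2,3]
    g=cv2.cvtColor(d['frame'],cv2.COLOR_BGR2GRAY); ok=(np.abs(Q[...,0])<14)&(np.abs(Q[...,1])<14)
    k=Q[(Q[...,2]>-50)&(Q[...,2]<zt-15)&(np.hypot(Q[...,0],Q[...,1])<13)&(np.abs(Q[...,2]-(zt-72))<3.5)]
    print('stud-top pts',len(k),k.mean(0).round(2) if len(k) else '',(k.min(0),k.max(0)) if len(k) else '')
    return Q,d
E
python3 - <<'E'
from h import *
hole(26,0); go(584.3,-75.9,62)
E
```

```text
14.2 [585.4 -75.   89.4] [-1.7994e+02  7.0000e-02  2.6670e+01] 48.933698705903666 [0.3 0.8 0.2] 41.720335856080055
n 8649 top z -8.536206360359959 slope [ 0.014 -0.001] x -24.727492237735312 26.847817826970353 y -21.986873375246503 21.993877507144056
centre x by far rim 0.8551643523858097
stud-top pts 95 [-2.97 -0.09 18.52] (array([-5.26292309, -4.0935956 , 17.03766318]), array([-0.87316041,  4.30317631, 21.4505531 ]))
total [-0.0076 -0.0007  0.0954] rows 1 each [-0.0076 -0.0007  0.0954]
```

The stud is seen through the hole, about 2 mm toward -x, which matches the plan. I'll correct and lower.

Request:
{"op": "apply_moves", "data": {
  "series": "-0.007 0 0 0 0.2;0 0 0.03 0 0.2;0 0 0.03 0 0.2;0 0 0.03 0 0.2;0 0 0 0 0.2"
}}

```text
time: 14.67
tool_pos: [582.0, -75.9, 59.5]
tcp_rot: [-179.9, 0.2, 26.6]
ft_force: [0.0, -0.4, -0.7]
finger_gap: 48.6
grip_force: 41.7
```

```bash
python3 - <<'E'
from h import *
hole(26,0); go(584.3,-75.9,29)
E
```

```text
14.6667 [582.  -75.9  59.5] [-179.86    0.18   26.64] 48.64533956156878 [ 0.  -0.4 -0.7] 41.71940943226218
n 9031 top z -8.519095794816472 slope [ 0.013 -0.002] x -24.67719439985886 26.85070461814794 y -21.993787585346677 21.99741307571187
centre x by far rim 0.9575451847456371
stud-top pts 1206 [ 0.08  0.26 -9.44] (array([-12.92615261, -12.67465964, -13.03007656]), array([12.97607506, 12.68954776, -8.17012212]))
total [0.0063 0.0029 0.1044] rows 1 each [0.0063 0.0029 0.1044]
```

Request:
{"op": "apply_moves", "data": {
  "series": "0 0 0 0 0.2;0 0 0 0 0.2;0 0 0 0 0.2"
}}

```text
time: 14.97
tool_pos: [584.3, -76.5, 62.9]
tcp_rot: [180.0, -0.0, 26.6]
ft_force: [0.7, 0.6, 0.1]
finger_gap: 49.2
grip_force: 41.7
```

```bash
python3 - <<'E'
from h import *
Q,d=hole(26,0); go(584.3,-75.9,29)
k=Q[(np.hypot(Q[...,0],Q[...,1])<9)&(Q[...,2]<-10.8)&(Q[...,2]>-20)];print(len(k),k.mean(0),k.min(0),k.max(0))
E
```

```text
14.9667 [584.3 -76.5  62.9] [ 1.7997e+02 -4.0000e-02  2.6630e+01] 49.20870711701424 [0.7 0.6 0.1] 41.719890832901
n 9004 top z -8.464145877407606 slope [ 0.014 -0.002] x -24.537035690148276 26.67951791538656 y -21.99689489829514 21.999121186065675
centre x by far rim 0.9136701274074923
stud-top pts 1656 [-1.37 -0.28 -8.1 ] (array([-12.98996453, -12.96927169, -10.3147218 ]), array([12.80597013, 12.80708844, -5.61498959]))
total [ 0.001  -0.0018  0.113 ] rows 1 each [ 0.001  -0.0018  0.113 ]<stdin>:3: RuntimeWarning: Mean of empty slice.
  ret = um.true_divide(
Traceback (most recent call last):
ValueError: zero-size array to reduction operation minimum which has no identity
```

Request:
{"op": "apply_moves", "data": {
  "series": "0 0 0.03 0 0.2;0 0 0.04 0 0.2;0 0 0.03 0 0.2;0 0 0 0 0.2;0 0 0 0 0.2"
}}

```text
time: 15.43
tool_pos: [582.5, -76.1, 30.6]
tcp_rot: [-179.9, 0.1, 26.6]
ft_force: [0.1, -0.5, -0.3]
finger_gap: 49.1
grip_force: 41.7
```

Request:
{"op": "apply_moves", "data": {
  "series": "0 0 0 0 0.2;0 0 0 0 0.2"
}}

```text
time: 15.6
tool_pos: [584.2, -76.5, 32.8]
tcp_rot: [180.0, -0.0, 26.6]
ft_force: [-0.4, -0.2, -0.4]
finger_gap: 49.3
grip_force: 41.7
```

Request:
{"op": "apply_moves", "data": {
  "series": "0 0 0.009 0 0.2;0 0 0 0 0.2;0 0 0 0 0.2;0 0 0 0 0.2"
}}

```text
time: 15.93
tool_pos: [583.9, -76.4, 29.8]
tcp_rot: [180.0, -0.0, 26.6]
ft_force: [0.4, -0.3, -1.2]
finger_gap: 49.1
grip_force: 41.7
```

Request:
{"op": "apply_moves", "data": {
  "series": "0 0 0.004 0 0.2;0 0 0 0 0.2;0 0 0 0 0.2;0 0 0 0 0.2"
}}

```text
time: 16.27
tool_pos: [583.8, -76.4, 28.5]
tcp_rot: [-180.0, 0.0, 26.6]
ft_force: [-1.4, -0.5, -1.3]
finger_gap: 49.3
grip_force: 41.7
```

Release, lift and check.

Request:
{"op": "apply_moves", "data": {
  "series": "0 0 0.002 0 0;0 0 0 0 -0.3;0 0 0 0 -0.5;0 0 0 0 -0.6;0 0 0 0 -0.6"
}}

```text
time: 16.68
tool_pos: [583.9, -76.4, 28.0]
tcp_rot: [180.0, -0.0, 26.6]
ft_force: [-0.4, -0.7, -1.0]
finger_gap: 68.2
grip_force: 0.0
```

Request:
{"op": "apply_moves", "data": {
  "series": "0 0 -0.05 0 -0.8;0 0 -0.12 0 -0.8;0 0 -0.13 0 -0.8;0 0 -0.13 0 -0.8;0 0 -0.08 0 -0.8"
}}

```text
time: 17.1
tool_pos: [585.4, -76.7, 185.9]
tcp_rot: [179.8, -0.2, 26.6]
ft_force: [1.6, -1.4, 1.5]
finger_gap: 77.1
grip_force: 0.0
```

Request:
{"op": "apply_moves", "data": {
  "series": "0 0 0 0 -0.8;0 0 0 0 -0.8;0 0 0 0 -0.8"
}}

```text
time: 17.35
tool_pos: [583.5, -76.3, 180.1]
tcp_rot: [-180.0, 0.0, 26.6]
ft_force: [-0.2, -0.3, -1.0]
finger_gap: 76.6
grip_force: 0.0
```

```bash
python3 - <<'E'
from chk import *
P,d,sel,h=chk(31,42,34)
P,d,sel,h=chk(20,30,38)
k=sel((h<70)&(P[...,2]>5)&(P[...,2]<13));print('flange',cv2.minAreaRect(np.ascontiguousarray(k[:,:2])))
k=sel((h<15)&(P[...,2]>66)&(P[...,2]<78));print('stud top',k.mean(0),k.min(0),k.max(0),len(k))
go(422.2,-298.1,190)
E
```

```text
17.35 [583.46203194 -76.30916243 180.13358466] 76.5699679911095
disc ((584.8118896484375, -76.35108947753906), 25.869001388549805) 35.898758 2482 slope [-3.000e-03 -3.000e-03  3.586e+01]
17.4 [582.91246922 -76.19124312 179.14667334] 77.04575031395109
disc ((585.3251953125, -75.8475112915039), 29.94184684753418) 25.662844 848 slope [-2.0000e-03 -4.0000e-03  2.5542e+01]
flange ((574.4124755859375, -80.28964233398438), (106.22681427001953, 84.08880615234375), 25.73526382446289)
stud top [585.039   -74.98547  69.68501] [578.5108  -81.29871  66.21389] [590.0508  -69.3146   72.35902] 181
total [-0.8098  0.4216 -0.0364] rows 7 each [-0.1157  0.0602 -0.0052]
```

The thin cushion is seated flat: top at 35.9 mm with no slope. Now the washer.

Request:
{"op": "apply_moves", "data": {
  "series": "-0.116 0.06 0 0 -0.5;-0.116 0.06 0 0 -0.5;-0.116 0.06 0 0 -0.5;-0.116 0.06 0 0 -0.5;-0.116 0.06 0 0 -0.5"
}}

```text
time: 17.87
tool_pos: [466.6, -235.3, 179.0]
tcp_rot: [-179.9, 0.1, 26.7]
ft_force: [0.3, -0.7, 0.3]
finger_gap: 64.1
grip_force: 0.0
```

Request:
{"op": "apply_moves", "data": {
  "series": "-0.116 0.06 0 0 -0.5;-0.116 0.06 0 0 -0.5;0 0 0 0 -0.5;0 0 0 0 -0.5;0 0 0 0 -0.5"
}}

```text
time: 18.28
tool_pos: [422.1, -297.7, 179.6]
tcp_rot: [-179.9, 0.0, 26.6]
ft_force: [0.1, 0.3, -0.4]
finger_gap: 64.0
grip_force: 0.0
```

```bash
python3 - <<'E'
from chk import *
P,d,sel,h=chk(2.2,8,45,(422.2,-298.1));T=pose()
g=d['frame'].astype(int).mean(2);reg=h<45
m=(reg&(P[...,2]>2.2)).astype(np.uint8)
ct,_=cv2.findContours(m,0,1);c=max(ct,key=cv2.contourArea);e=cv2.fitEllipse(c);print('ell',e, T[:3,:3]@tray(d,*e[0],T[2,3]-5)+T[:3,3])
go(422.2,-298.1,50)
cv2.imwrite('pics/w9.png',d['frame'])
E
```

```text
18.2833 [ 422.06350283 -297.72325944  179.57824726] 64.04017311271576
disc ((421.77288818359375, -300.0059509277344), 27.792720794677734) 3.910624 2488 slope [ 2.000e-03 -1.000e-03  3.921e+00]
ell ((327.65966796875, 332.7460632324219), (147.41470336914062, 325.338623046875), 90.0813980102539) [ 278.05725788 -371.26513579    5.05106858]
total [-0.0023  0.0029  0.4327] rows 4 each [-0.0006  0.0007  0.1082]
```

Request:
{"op": "apply_moves", "data": {
  "series": "-0.004 0.0065 0.07 0 -0.5;0 0 0.12 0 -0.5;0 0 0.12 0 -0.5;0 0 0.12 0 -0.5;0 0 0.06 0 -0.5"
}}

```text
time: 18.75
tool_pos: [420.9, -296.8, 28.8]
tcp_rot: [-179.7, 0.1, 26.8]
ft_force: [-0.4, 0.4, -0.9]
finger_gap: 64.4
grip_force: 0.0
```

Request:
{"op": "apply_moves", "data": {
  "series": "0 0 0.04 0 -0.5;0 0 0.04 0 -0.5;0 0 0 0 -0.5;0 0 0 0 -0.5;0 0 0 0 -0.5"
}}

```text
time: 19.17
tool_pos: [423.7, -301.2, 11.5]
tcp_rot: [179.9, -0.1, 26.7]
ft_force: [0.5, -1.0, 0.2]
finger_gap: 63.5
grip_force: 0.0
```

Request:
{"op": "apply_moves", "data": {
  "series": "-0.003 -0.003 0.02 0 -0.5;0 0 0.015 0 -0.5;0 0 0 0 -0.5;0 0 0 0 -0.5;0 0 0 0 -0.5"
}}

```text
time: 19.58
tool_pos: [421.1, -300.2, -0.5]
tcp_rot: [180.0, -0.0, 26.6]
ft_force: [0.0, -0.4, 0.9]
finger_gap: 64.3
grip_force: 0.0
```

```bash
python3 - <<'E'
from h import *
s=sense();T=pose();print(s['tool_pos'],s['finger_gap'])
d=snap('wrist');P=cloud(d);Q=(P-T[:3,3])@T[:3,:3]
for sg in(-1,1):
  m=(np.abs(Q[...,0])<14)&(Q[...,1]*sg>30)&(Q[...,1]*sg<40)&(Q[...,2]>-40)&(P[...,2]>1);k=Q[m];print(sg,len(k),np.percentile(k[:,2],[50,90,99]),'x',np.percentile(k[:,0],[2,98]))
k=Q[(np.hypot(Q[...,0],Q[...,1])<29)&(P[...,2]>2)&(P[...,2]<7)&(Q[...,0]>0)];k=k[k[:,0]>15]
print('far rim',[round(k[np.abs(k[:,1]-y)<1.2][:,0].max()-np.sqrt(784-y*y),1) for y in range(-16,17,8)])
E
```

```text
[ 421.1313154  -300.19986118   -0.495746  ] 64.31207063362129
-1 1997 [-26.08866124 -11.06672098  -6.21240784] x [-10.80814949  10.75040245]
1 2011 [-26.38633833 -11.18582495  -5.86243465] x [-11.01609445  10.78987783]
far rim [np.float64(1.4), np.float64(0.6), np.float64(0.6), np.float64(0.6), np.float64(1.0)]
```

Request:
{"op": "apply_moves", "data": {
  "series": "0 0 0.007 0 -0.5;0 0 0 0 -0.5;0 0 0 0 -0.42;0 0 0 0 -0.36;0 0 0 0 -0.3"
}}

```text
time: 20.05
tool_pos: [421.2, -300.1, -2.6]
tcp_rot: [-180.0, -0.0, 26.6]
ft_force: [-0.6, 0.8, 1.3]
finger_gap: 55.6
grip_force: 3.5
```

Request:
{"op": "apply_moves", "data": {
  "series": "0 0 0 0 -0.2;0 0 0 0 -0.1;0 0 0 0 0;0 0 0 0 0;0 0 0 0 0"
}}

```text
time: 20.47
tool_pos: [421.4, -300.2, -1.9]
tcp_rot: [180.0, -0.0, 26.6]
ft_force: [-2.8, 1.9, 7.0]
finger_gap: 52.9
grip_force: 40.3
```

Request:
{"op": "apply_moves", "data": {
  "series": "0 0 -0.03 0 0.2;0 0 -0.08 0 0.2;0 0 -0.12 0 0.2;0 0 -0.12 0 0.2;0 0 -0.12 0 0.2"
}}

```text
time: 20.88
tool_pos: [420.7, -299.7, 139.9]
tcp_rot: [-180.0, 0.0, 26.6]
ft_force: [1.0, -0.7, -0.3]
finger_gap: 52.7
grip_force: 42.2
```

Request:
{"op": "apply_moves", "data": {
  "series": "0 0 0 0 0.2;0 0 0 0 0.2;0 0 0 0 0.2"
}}

```text
time: 21.13
tool_pos: [421.0, -300.0, 138.2]
tcp_rot: [180.0, -0.0, 26.6]
ft_force: [-0.9, 0.6, -2.1]
finger_gap: 52.8
grip_force: 42.2
```

```bash
python3 - <<'E'
from h import *
held(28,'pics/w10.png'); go(585.1,-75.6,145)
E
```

```text
21.1333 [ 421.  -300.   138.2] [179.99  -0.    26.63] 52.80336397605502 [-0.9  0.6 -2.1] 42.21749586984515
n 10259 top z -5.6116172974326926 slope [ 0.001 -0.002] x -27.05014376967935 28.75414802628603 y -23.9980458857726 23.999295073246397
centre x by far rim 0.7357483274931766
total [ 0.8251 -0.421  -0.0264] rows 7 each [ 0.1179 -0.0601 -0.0038]
```

Request:
{"op": "apply_moves", "data": {
  "series": "0.1175 -0.06 0 0 0.2;0.1175 -0.06 0 0 0.2;0.1175 -0.06 0 0 0.2;0.1175 -0.06 0 0 0.2;0.1175 -0.06 0 0 0.2"
}}

```text
time: 21.6
tool_pos: [537.7, -138.6, 135.9]
tcp_rot: [-179.8, 0.2, 26.6]
ft_force: [0.9, 0.2, -0.4]
finger_gap: 53.0
grip_force: 42.2
```

Request:
{"op": "apply_moves", "data": {
  "series": "0.1175 -0.06 0 0 0.2;0.1175 -0.06 0 0 0.2;0 0 0.1 0 0.2;0 0 0.07 0 0.2;0 0 0 0 0.2"
}}

```text
time: 22.02
tool_pos: [580.3, -74.8, 79.5]
tcp_rot: [-179.6, 0.6, 26.7]
ft_force: [-2.0, 0.3, -3.0]
finger_gap: 52.3
grip_force: 42.4
```

Request:
{"op": "apply_moves", "data": {
  "series": "0 0 0 0 0.2;0 0 0 0 0.2;0 0 0 0 0.2"
}}

```text
time: 22.27
tool_pos: [585.9, -77.6, 88.7]
tcp_rot: [179.9, -0.1, 26.6]
ft_force: [0.8, 1.0, 0.4]
finger_gap: 52.8
grip_force: 42.4
```

```bash
python3 - <<'E'
from h import *
Q,d=hole(28,0); go(585.1,-75.6,70)
n=(np.abs(Q[...,0])<13)&(np.abs(Q[...,1])<13)
f=cv2.resize(d['frame'][200:360,230:430],None,fx=3,fy=3,interpolation=2);cv2.imwrite('pics/w11c.png',f)
E
```

```text
22.2667 [585.9 -77.6  88.7] [ 1.7994e+02 -8.0000e-02  2.6580e+01] 52.779360131359795 [0.8 1.  0.4] 42.37934868782759
n 10243 top z -5.6055231655316415 slope [ 0.001 -0.003] x -26.931387548720934 28.800477133045494 y -23.99214605675065 23.99417519684752
centre x by far rim 0.8726698139094466
stud-top pts 85 [-2.46 -2.04 17.87] (array([-4.82391321, -6.00926266, 16.15534327]), array([-0.04428368,  1.802434  , 20.44923312]))
total [-0.0004 -0.0077  0.0633] rows 1 each [-0.0004 -0.0077  0.0633]
```

View pics/w11c.png

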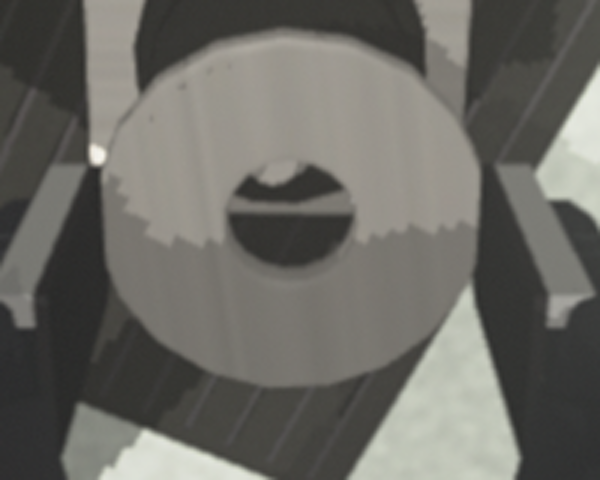

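The stud tip shows at the upper left of the washer hole, at (277,172) in the crop. That is about -2.2 mm in y and -1.5 mm in x, which I'll correct.

Request:
{"op": "apply_moves", "data": {
  "series": "-0.0045 -0.0075 0.02 0 0.2;0 0 0.02 0 0.2;0 0 0 0 0.2;0 0 0 0 0.2;0 0 0 0 0.2"
}}

```text
time: 22.73
tool_pos: [582.9, -75.5, 75.2]
tcp_rot: [-180.0, 0.0, 26.6]
ft_force: [0.4, 1.3, -1.1]
finger_gap: 52.2
grip_force: 42.4
```

```bash
python3 - <<'E'
from h import *
Q,d=hole(28,0); go(585.1,-75.6,40)
E
```

```text
22.7333 [582.9 -75.5  75.2] [-1.7999e+02  1.0000e-02  2.6620e+01] 52.21238306084356 [ 0.4  1.3 -1.1] 42.3726611584425
n 10256 top z -5.57229586917185 slope [-0.001 -0.001] x -26.7406419636202 28.850491603867805 y -23.999857044854917 23.99905937605455
centre x by far rim 0.774314326693851
stud-top pts 296 [1.64 0.32 4.54] (array([-2.8422694 , -4.25827955,  2.59782779]), array([5.56443471, 5.25188247, 6.87326067]))
total [0.0057 0.0033 0.118 ] rows 1 each [0.0057 0.0033 0.118 ]
```

Request:
{"op": "apply_moves", "data": {
  "series": "0.0025 0.0015 0 0 0.2;0 0 0.02 0 0.2;0 0 0.02 0 0.2;0 0 0.015 0 0.2;0 0 0 0 0.2"
}}

```text
time: 23.2
tool_pos: [582.7, -75.2, 56.8]
tcp_rot: [-179.9, 0.1, 26.6]
ft_force: [-0.4, -0.8, -1.3]
finger_gap: 52.6
grip_force: 42.4
```

Request:
{"op": "apply_moves", "data": {
  "series": "0 0 0 0 0.2;0 0 0.02 0 0.2;0 0 0.02 0 0.2;0 0 0 0 0.2;0 0 0 0 0.2"
}}

```text
time: 23.62
tool_pos: [583.3, -75.4, 46.0]
tcp_rot: [-179.9, 0.1, 26.6]
ft_force: [0.6, -0.4, -0.8]
finger_gap: 52.4
grip_force: 42.4
```

Request:
{"op": "apply_moves", "data": {
  "series": "0 0 0.015 0 0.2;0 0 0.005 0 0.2;0 0 0 0 0.2;0 0 0 0 0.2;0 0 0 0 0.2"
}}

```text
time: 24.03
tool_pos: [584.0, -75.5, 40.9]
tcp_rot: [180.0, -0.0, 26.6]
ft_force: [0.1, 0.3, -1.4]
finger_gap: 52.9
grip_force: 42.4
```

Request:
{"op": "apply_moves", "data": {
  "series": "0 0 0.003 0 0.2;0 0 0 0 0.2;0 0 0 0 0.2;0 0 0 0 0.2"
}}

```text
time: 24.37
tool_pos: [583.9, -75.5, 39.9]
tcp_rot: [180.0, -0.0, 26.6]
ft_force: [-0.5, 0.1, -0.5]
finger_gap: 53.1
grip_force: 42.4
```

Request:
{"op": "apply_moves", "data": {
  "series": "0 0 0.006 0 0.2;0 0 0 0 0.2;0 0 0 0 0.2;0 0 0 0 0.2"
}}

```text
time: 24.7
tool_pos: [583.9, -75.5, 38.0]
tcp_rot: [-180.0, 0.0, 26.6]
ft_force: [-0.3, -0.6, -0.9]
finger_gap: 52.7
grip_force: 42.4
```

Request:
{"op": "apply_moves", "data": {
  "series": "0 0 0.004 0 0.2;0 0 0 0 0.2;0 0 0 0 0.2;0 0 0 0 0.2"
}}

```text
time: 25.03
tool_pos: [583.9, -75.5, 36.9]
tcp_rot: [-180.0, 0.0, 26.6]
ft_force: [0.4, 0.1, -0.9]
finger_gap: 52.8
grip_force: 42.4
```

Request:
{"op": "apply_moves", "data": {
  "series": "0 0 0.002 0 0;0 0 0 0 -0.3;0 0 0 0 -0.5;0 0 0 0 -0.6;0 0 0 0 -0.6"
}}

```text
time: 25.45
tool_pos: [584.1, -75.6, 36.5]
tcp_rot: [180.0, -0.0, 26.6]
ft_force: [-0.3, -0.1, -0.4]
finger_gap: 68.5
grip_force: 0.0
```

Request:
{"op": "apply_moves", "data": {
  "series": "0 0 -0.05 0 -0.6;0 0 -0.12 0 -0.6;0 0 -0.13 0 -0.6;0 0 -0.13 0 -0.6;0 0 -0.06 0 -0.6"
}}

```text
time: 25.87
tool_pos: [586.2, -76.0, 189.7]
tcp_rot: [179.7, -0.3, 26.6]
ft_force: [0.9, -1.1, 0.9]
finger_gap: 68.5
grip_force: 0.0
```

Request:
{"op": "apply_moves", "data": {
  "series": "0 0 0 0 -0.6;0 0 0 0 -0.6;0 0 0 0 -0.6"
}}

```text
time: 26.12
tool_pos: [583.4, -75.4, 182.3]
tcp_rot: [-180.0, 0.1, 26.6]
ft_force: [0.3, -0.6, -0.6]
finger_gap: 68.6
grip_force: 0.0
```

```bash
python3 - <<'E'
from chk import *
P,d,sel,h=chk(37,47,36)
k=sel((h<15)&(P[...,2]>66)&(P[...,2]<78));print('stud top',k.mean(0),k.min(0),k.max(0),len(k))
go(585.2,-75.5,60)
E
```

```text
26.1167 [583.4002379  -75.40677542 182.32539769] 68.6111543856172
disc ((584.5218505859375, -75.67263793945312), 27.851259231567383) 40.86187 3072 slope [-3.0000e-03 -3.0000e-03  4.0859e+01]
stud top [585.01086 -74.96314  69.66714] [578.71094  -80.625496  66.05417 ] [590.3552  -69.57613  72.96513] 173
total [0.0073 0.0046 0.405 ] rows 4 each [0.0018 0.0012 0.1013]
```

All three parts are seated flat, with the washer top at 40.9 mm. Next I'll grip the stud just above the washer.

Request:
{"op": "apply_moves", "data": {
  "series": "0.006 0.002 0 0 0;0 0 0.1 0 0;0 0 0.12 0 0;0 0 0.12 0 0;0 0 0.06 0 0"
}}

```text
time: 26.58
tool_pos: [582.0, -74.4, 56.8]
tcp_rot: [-179.7, 0.4, 26.6]
ft_force: [-1.3, 0.4, -1.7]
finger_gap: 42.6
grip_force: 0.0
```

Request:
{"op": "apply_moves", "data": {
  "series": "0 0 0.02 0 0;0 0 0 0 0.2;0 0 0 0 0.2;0 0 0 0 0.2"
}}

```text
time: 26.92
tool_pos: [587.3, -75.6, 59.3]
tcp_rot: [179.9, -0.1, 26.6]
ft_force: [0.2, -0.9, 0.1]
finger_gap: 34.2
grip_force: 0.0
```

Request:
{"op": "apply_moves", "data": {
  "series": "-0.005 -0.002 0.03 0 0.2;0 0 0.015 0 0.2;0 0 0 0 0.2;0 0 0 0 0.2;0 0 0 0 0.2"
}}

```text
time: 27.33
tool_pos: [584.3, -75.4, 43.9]
tcp_rot: [180.0, -0.0, 26.6]
ft_force: [0.2, -0.9, 0.2]
finger_gap: 33.8
grip_force: 0.0
```

```bash
python3 - <<'E'
from h import *
s=sense();T=pose();d=snap('wrist');P=cloud(d);Q=(P-T[:3,3])@T[:3,:3];print(s['tool_pos'])
k=Q[(np.hypot(Q[...,0],Q[...,1])<13)&(P[...,2]>66)&(P[...,2]<78)];print(len(k),k.mean(0),k.min(0),k.max(0))
go(585.1,-75.4,44.5)
E
```

```text
[584.25091329 -75.40090869  43.93465894]
680 [  1.92098768  -0.14725031 -25.56692286] [ -4.38178603  -5.84416619 -28.58763845] [  6.47273318   5.48980419 -22.07299097]
total [ 0.0022  0.001  -0.0014] rows 1 each [ 0.0022  0.001  -0.0014]
```

Request:
{"op": "apply_moves", "data": {
  "series": "0.002 0 -0.002 0 0.3;0 0 0 0 0.5;0 0 0 0 0.6;0 0 0 0 0.65;0 0 0 0 0.7",
  "squeeze": 80
}}

```text
time: 27.8
tool_pos: [584.8, -75.1, 44.6]
tcp_rot: [-180.0, -0.0, 26.6]
ft_force: [-0.9, 0.1, 2.0]
finger_gap: 13.3
grip_force: 16.5
```

Request:
{"op": "apply_moves", "data": {
  "series": "0 0 0 0 0.8;0 0 0 0 0.9;0 0 0 0 1;0 0 0 0 1;0 0 0 0 1"
}}

```text
time: 28.22
tool_pos: [584.8, -75.1, 44.8]
tcp_rot: [180.0, -0.0, 26.6]
ft_force: [-2.1, 0.9, 4.7]
finger_gap: 11.0
grip_force: 78.2
```

Request:
{"op": "apply_moves", "data": {
  "series": "0 0 -0.008 0 1;0 0 -0.015 0 1;0 0 -0.02 0 1;0 0 -0.03 0 1;0 0 -0.03 0 1"
}}

```text
time: 28.63
tool_pos: [584.3, -75.1, 75.6]
tcp_rot: [-180.0, 0.0, 26.6]
ft_force: [-0.3, 0.2, -5.8]
finger_gap: 10.9
grip_force: 78.1
```

Request:
{"op": "apply_moves", "data": {
  "series": "0 0 -0.03 0 1;0 0 -0.03 0 1;0 0 -0.03 0 1;0 0 -0.03 0 1;0 0 -0.03 0 1"
}}

```text
time: 29.05
tool_pos: [584.9, -75.1, 121.5]
tcp_rot: [180.0, -0.0, 26.6]
ft_force: [-1.0, 0.1, -5.5]
finger_gap: 10.8
grip_force: 78.1
```

Request:
{"op": "apply_moves", "data": {
  "series": "0 0 -0.03 0 1;0 0 -0.03 0 1;0 0 -0.03 0 1;0 0 -0.03 0 1;0 0 -0.02 0 1"
}}

```text
time: 29.47
tool_pos: [585.1, -75.2, 163.8]
tcp_rot: [180.0, -0.1, 26.6]
ft_force: [0.3, -0.1, -4.8]
finger_gap: 10.9
grip_force: 78.1
```

Request:
{"op": "apply_moves", "data": {
  "series": "0 0 -0.01 0 1;0 0 0 0 1;0 0 0 0 1;0 0 0 0 1;0 0 0 0 1"
}}

```text
time: 29.88
tool_pos: [584.2, -75.0, 164.5]
tcp_rot: [-179.9, 0.1, 26.6]
ft_force: [-0.0, 0.5, -5.4]
finger_gap: 10.9
grip_force: 78.1
```

```bash
python3 - <<'E'
from h import *
s=sense();T=pose();d=snap('wrist');P=cloud(d);print(s['tool_pos'],s['tcp_rot'],s['finger_gap'],s['grip_force'],s['ft_force'])
h=np.hypot(P[...,0]-T[0,3],P[...,1]-T[1,3])
for lo,hi,r in((155,170,32),(120,135,70)):
    m=(h<r)&(P[...,2]>lo)&(P[...,2]<hi)
    k=P[m];c=np.median(k[:,2]) if len(k) else 0;k=k[np.abs(k[:,2]-c)<4];print(len(k),k.mean(0),np.linalg.lstsq(np.c_[k[:,:2]-k[:,:2].mean(0),np.ones(len(k))],k[:,2],rcond=None)[0].round(3))
print(np.histogram(P[h<55][:,2],bins=range(0,200,8)))
E
```

```text
[584.24419712 -75.01669083 164.46579372] [-1.79949250e+02  6.17263737e-02  2.66290549e+01] 10.910026759014078 78.06125838425942 [-0.03043861  0.48401102 -5.43620516]
5667 [594.34545076 -70.39964515 160.39804933] [-5.00000e-03 -4.00000e-03  1.60398e+02]
9900 [599.04325255 -66.73708678 127.48908311] [-1.00000e-03 -2.00000e-03  1.27489e+02]
(array([3546,    0,    0,    0,    0,    0,    0,    0,    0,    0,    0,
          0,    0,    0,    0, 7587, 2315,  460, 1555, 1507, 4315,  681,
        968, 1609]), array([  0,   8,  16,  24,  32,  40,  48,  56,  64,  72,  80,  88,  96,
       104, 112, 120, 128, 136, 144, 152, 160, 168, 176, 184, 192]))
```

The mount is level, its weight is right for the full assembly (5.4 N), and its underside is about 120 mm above the mat. I'll let it settle and hand in.

Request:
{"op": "apply_moves", "data": {
  "series": "0 0 0 0 1;0 0 0 0 1;0 0 0 0 1;0 0 0 0 1;0 0 0 0 1"
}}

```text
time: 30.35
tool_pos: [584.7, -75.1, 165.3]
tcp_rot: [-180.0, 0.0, 26.6]
ft_force: [0.5, -0.3, -5.0]
finger_gap: 11.0
grip_force: 78.1
```

Request:
{"op": "apply_moves", "data": {
  "series": "0 0 0 0 1;0 0 0 0 1;0 0 0 0 1;0 0 0 0 1;0 0 0 0 1"
}}

```text
time: 30.77
tool_pos: [584.7, -75.2, 165.3]
tcp_rot: [180.0, 0.0, 26.6]
ft_force: [0.3, 0.3, -6.4]
finger_gap: 11.0
grip_force: 78.1
```

```bash
python3 -c "
from h import *
print(sense()['tool_pos'],sense()['qd'].round(2));print(hand_in())"
```

```text
[584.72227089 -75.15761633 165.31115954] [ 0.03  0.03 -0.01 -0.05 -0.03  0.05]
the job is handed in; nothing more can be done
None
```

The mount is made up in order (thick cushion, thin cushion, washer), each measured lying flat, and the arm is holding it level and still about 12 cm above the mat; I handed the job in at about 31 s.

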